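Open the cash tin

ROBOT

A 6-joint arm with a two-finger parallel gripper is mounted at the origin on the work surface. World frame = base frame: x ahead of the robot, y to its left, z up, the work surface at z = 0. Lengths are in m, angles in rad, forces in N, time in s.
With the tool pointing down it reaches from about 0.35 to 0.975 m from the base axis. Payload 4.9 kg.
Tool frame: the origin (TCP) lies midway between the tips of the shut fingers; the grasp point (between the pads) lies 19 mm behind it; z points along the fingers, y is the line along which they close (so a half turn about z gives the same grasp; the last joint's range is limited). The gripper opens to 85 mm and grips with 20 to 120 N. Pads are 22 mm wide; open, the fingers measure 114 mm over their backs; the gripper's body (76 mm by 85 mm) begins 54 mm behind the grasp point. The pads swing forward as they close: fully open they stand 13 mm farther back than shut.
Start: joints at [1.142, 0.053, 1.613, -0, 1.476, -0.119], TCP at [0.191, 0.595, 0.231] pointing down, gripper open.
Joint ranges: [-3.01, 3.01], [-1.01, 2.22], [0.06, 2.58], [-1.02, 4.17], [0.09, 2.62], [-3.14, 3.14]. Speed limits (rad/s): [2.57, 2.57, 3.14, 3.14, 3.14, 3.14].

INTERFACE

Orientations are given as a rotation vector (axis times angle).
In Python, from station import telemetry, optics, ctrl gives the robot as it stands.
- The arm moves only by the shell command python3 -m pendant 'ROWS' [FORCE]. ROWS is JSON, one flat list of numbers, 7 for each row, row after row: the turn, a rotation vector about the tool's x, y, z as a fraction of full scale, then the shift along the tool's x, y, z as a fraction of full scale, then the opening, from 0 (shut) to 1 (fully open). In form: [ax, ay, az, tx, ty, tz, fingers, ax, ay, az, tx, ty, tz, fingers, ...]. A call has 1 to 12 rows; each row is the pose to reach, as a shift and turn from the pose commanded when the call began, along the tool's axes at that moment; what a row does not reach only later rows make up. Full scale, the value 1, is 300 mm for a shift and 30 degrees for a turn. A row lasts 1/8 s, in which the tool goes at most 62.5 mm and 10.7 degrees, less where a joint would pass 70% of its speed; a pose out of reach is approached as far as the arm can. A call with a number of a shift or a turn outside -1 to 1 is refused whole. A call with a gripper value outside its range is refused whole. The fingers move at their own pace and stop on an object; FORCE is the grip in N (left out, the last holds). Time passes only in rows, so rows that repeat a pose let the fingers close. It gives the time, the measured TCP pose, the force, the opening and the grip force at its end, in the units of the state.
- telemetry.get_obs(): the state, without advancing time (a new reading comes with each control period).
- optics.get_image(name): name is "side" or "top"; returns a dict with "image" (384x512x3 uint8, red, green, blue), "depth" (384x512 float32, m along the optical axis (not along the pixel's ray), 0 where there is no reading), "fx", "fy", "cx", "cy" (pixels), "rvec" (rotation vector, rad) and "tvec" (3), from world to camera coordinates, as OpenCV has them. Camera axes: x right, y down, z forward; pixel columns grow to the right and rows downward; lengths in m; the calibration is good to about 2 mm. A picture is of the moment at which its call begins.
- ctrl.finish_job(): hands the job in; it is judged then, once.
The state is a dict: "t": time; "q": joint angles; "dq": joint speeds; "effort": joint torques, N m; "tool_pos": TCP position; "tool_rot": TCP orientation; "contact_force": force on the tool from outside, world axes, zero at the start; "wrist_torque": the same for the moment, N m; "opening": finger opening in m; "grip_force": force on a finger pad.
Only numpy, scipy, OpenCV 4.12 (cv2) and the standard library are available. Lean on these libraries where they do the work, as an engineer would, in place of code of your own. Each camera call takes 0.05 s, during which the arm holds its last target. There are 200 camera calls.

TASK

Open the aluminium cash tin for the day's change: press its red release tab down with the fingertips until the lid springs up, then push the lid all the way back so that it stays fully open by itself, and take the hand away. Only press and push: do not pick up or shift the bead racks, their stand, the money box, the bell or the comb.

Things in the scene. Friction and masses are not known exactly. Their poses are not given: they have to be found in the camera images.
- tin: Dented aluminium cash tin, screwed to the shelf: 95 mm deep (its x), 130 mm wide (its y, plus a 16 mm screw ear each side at the shelf), closed lid's top 60 mm above the shelf. Origin: centre of the underside, on the shelf. x points from the front (tab side, towards the robot) to the rear (hinge side), z up.
- tin_tab (a joint): Red release tab at the middle of the tin's front, a sprung rocker 40 mm long (its outer end 102 mm before the tin's centre), 44 mm wide, 5 mm thick, level at rest, top 42.5 mm above the shelf. Rad: 0 at rest, grows as its outer end is pressed down, frees the lid at about 0.2, stops at 0.32 (10 mm down at the pad point; about 4 N there). It springs back.
- tab_pad (a point): Where to press: on the tab's top face, 12 mm in from its outer end, 90 mm before the tin's centre. Moves with the tab. Press here or farther out: at the tab's inner end a steel latch hook, 18 mm wide, rises over the lid's front lip to 69 mm above the shelf, and leans about 8 mm out towards the pad as the tab goes down.
- tin_lid (a joint): Lid hinge angle, rad: 0 shut and latched, about 0.8 once sprung up (half a second after release), 1.95 at the open stop, leaning back past upright. The springs (wires under the lid, 50 mm either side of the middle) act only up to 0.82; from there it falls back to 0.8 unless pushed past upright (1.57), then it drops to the open stop and stays. Pushing takes under 3 N at the edge.
- lid_edge (a point): Middle of the lid's free front edge (a rolled lip 6 mm thick along 132 mm), 98.5 mm from the hinge axis; moves with the lid. The lid is a flat plate 4 mm thick.
- lid_hinge (a point): Middle of the lid's hinge axis, along the tin's y at its top rear edge: 47.5 mm behind the tin's centre and 58 mm above the shelf. The open lid leans back over up to 40 mm behind it.
- stand: Loose slotted acacia stand, 100 x 150 x 30 mm high, origin at the centre of its underside; two racks stand in its grooves. Leave alone.
- rack_a: Slim green bead rack, 12 x 130 x 115 mm high, upright in the stand's groove, its top 127 mm above the shelf; origin at the centre of its underside. Leave alone.
- rack_b: The second green bead rack, same size, in the other groove. Leave alone.
- money_box: Red clay money box, round, 96 mm across, 85 mm high, origin at the centre of its underside. Leave alone.
- bell: Chrome desk bell, 80 mm across, 54 mm high with its plunger, origin at the centre of its underside. Leave alone.
- comb: Dark cow-horn comb lying flat, 46 x 150 x 8 mm, long side along its y, origin at the middle of its underside. Leave alone.
Mind the look-alikes: they are no part of the job. Several things have the shape of the tin; the one meant has the colours described above.

How it is judged:
By the outcome, as a careful person would: the job done as asked, in the order asked, and still so for the second after the job is handed in, with the robot touching nothing.
It also fails if it takes over 40 s, if anything falls off the work surface, if the arm or the gripper's body presses on something with over 40 N, if the wrist force passes 120 N, or if a joint passes its speed limit or range.

## Working session

There is one attempt and no reset: what is moved stays moved. The work goes in short steps, Python scripts to look and compute and a shell command to move; the robot and the scene stay as the last step left them, time stands still between calls to the robot, and variables do not carry over. Pictures are saved under pics/ and viewed, at most 10 in all, crops included, and the job is handed in when it is done.

```bash
mkdir -p pics
cat > h.py <<'E'
import numpy as np,cv2
from station import telemetry,optics,ctrl
def grab(n):
    d=optics.get_image(n); R=cv2.Rodrigues(np.array(d["rvec"],float))[0]; d["R"]=R; d["t"]=np.array(d["tvec"],float).ravel(); return d
def cloud(d):
    z=d["depth"]; v,u=np.indices(z.shape)
    P=np.stack([(u-d["cx"])/d["fx"]*z,(v-d["cy"])/d["fy"]*z,z],-1)
    return (P-d["t"])@d["R"]
def save(d,f,crop=None,s=1):
    im=d["image"][...,::-1]
    if crop: a,b,c,e=crop; im=im[b:e,a:c]
    cv2.imwrite(f,cv2.resize(im,None,fx=s,fy=s,interpolation=cv2.INTER_CUBIC))
E
python3 - <<'E'
from h import *
a=grab("top");b=grab("side")
np.savez("v0.npz",top=a["image"],tc=cloud(a),side=b["image"],sc=cloud(b))
cv2.imwrite("pics/a.png",cv2.resize(np.vstack([a["image"],b["image"]])[...,::-1],(400,600),interpolation=cv2.INTER_AREA))
save(a,"pics/top.png",None,1.5);save(b,"pics/side.png",None,1.5)
print(telemetry.get_obs())
E
```

```text
{'t': 0.1, 'q': array([ 1.14202528e+00,  5.33337720e-02,  1.61420190e+00,  6.08549632e-06,
        1.47602945e+00, -1.19000041e-01]), 'dq': array([ 1.09458469e-03, -5.06019946e-04, -1.80540170e-03, -7.00398648e-04,
        5.48061686e-05, -5.11597181e-04]), 'effort': array([ 5.35893651e-04, -3.94903314e+01, -3.71363461e+01, -1.01285061e-04,
        3.99076205e-03,  4.21439336e-05]), 'tool_pos': array([0.19027581, 0.59471127, 0.23013236]), 'tool_rot': array([-4.84561475e-01, -3.10345086e+00,  2.97976790e-03]), 'contact_force': array([ 0.15062635, -0.22600606, -0.02293725]), 'wrist_torque': array([-0.01098424,  0.00753175,  0.04674783]), 'grip_force': 0.0, 'opening': 0.08536930589386274}
```

View pics/top.png

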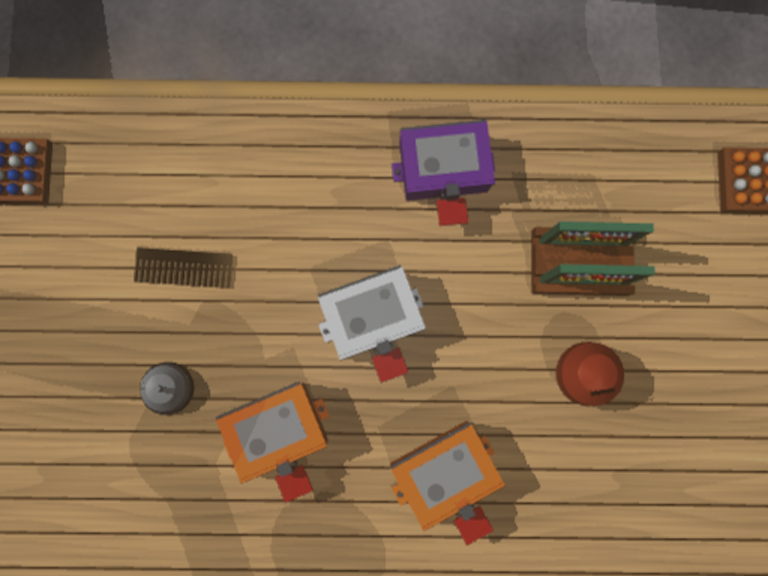

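View pics/side.png

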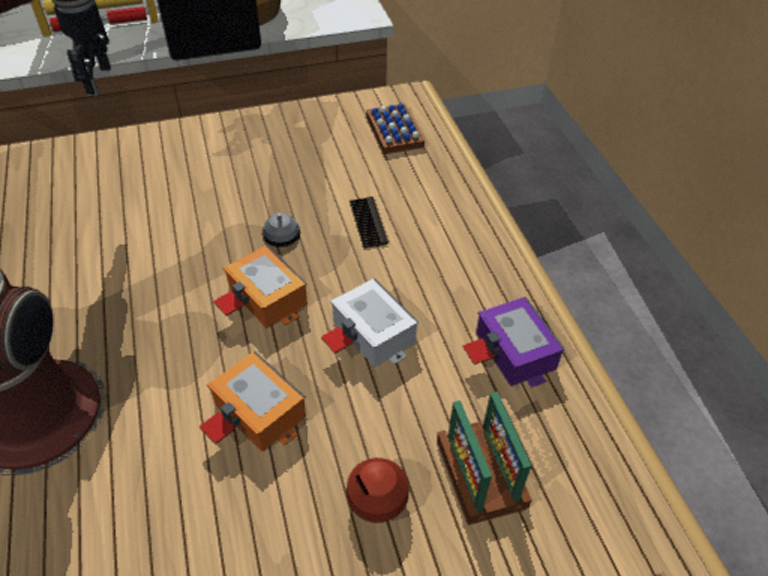

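The pictures show four tins, given here in the top picture's 1.5x pixels: purple (447,160), bare grey aluminium (372,312), orange (270,432) and orange (447,477). Only the grey one at (372,312) is unpainted aluminium with a red tab, at (390,365), so it fits. Next I'll confirm it in an enlarged crop and measure it.

Run:
```python
from h import *
z=np.load("v0.npz");im=z["top"];P=z["tc"]
cv2.imwrite("pics/crop.png",cv2.resize(im[165:270,200:300,::-1],None,fx=5,fy=5,interpolation=cv2.INTER_CUBIC))
hsv=cv2.cvtColor(im,cv2.COLOR_RGB2HSV)
def roi(m):
    o=np.zeros_like(m);o[165:262,200:300]=m[165:262,200:300];return o.astype(bool)
red=roi((hsv[...,1]>150)&((hsv[...,0]<8)|(hsv[...,0]>172)))
grey=roi((hsv[...,1]<60)&(hsv[...,2]>80))&(P[...,2]>.05)&(P[...,2]<.066)
for n,m in(("tab",red),("lid",grey)):
    q=P[m];q=q[np.isfinite(q).all(1)]
    r=cv2.minAreaRect((q[:,:2]*1000).astype(np.float32))
    print(n,m.sum(),np.median(q,0),q.mean(0),r)
    c=q[:,:2]-q[:,:2].mean(0)
# side
im=z["side"];S=z["sc"];hsv=cv2.cvtColor(im,cv2.COLOR_RGB2HSV)
near=np.hypot(S[...,0]-P[red][:,0].mean(),S[...,1]-P[red][:,1].mean())<.05
m=near&(hsv[...,1]>150)&((hsv[...,0]<8)|(hsv[...,0]>172))&(S[...,2]>.03)
print("side tab",m.sum(),S[m].mean(0))
m=(hsv[...,1]<60)&(S[...,2]>.053)&(S[...,2]<.066)&(np.hypot(*(S[...,:2]-P[grey][:,:2].mean(0)).transpose(2,0,1))<.1)
print("side lid",m.sum(),S[m].mean(0),cv2.minAreaRect((S[m][:,:2]*1000).astype(np.float32)))
```

```text
tab 302 [ 0.52186777 -0.01759247  0.04283893] [ 0.52165191 -0.01800407  0.05260004] ((522.8604736328125, -16.09784507751465), (37.610050201416016, 54.025638580322266), 18.835769653320312)
lid 2693 [0.59977957 0.01138661 0.06180976] [0.60006033 0.01056643 0.06171862] ((595.549560546875, 8.728607177734375), (110.74468231201172, 131.81471252441406), 20.629409790039062)
side tab 190 [ 0.52377879 -0.01980266  0.04374729]
side lid 1370 [0.59983228 0.00628344 0.06207164] ((593.1879272460938, 8.6893310546875), (115.58658599853516, 136.9620819091797), 21.83953857421875)
```

View pics/crop.png

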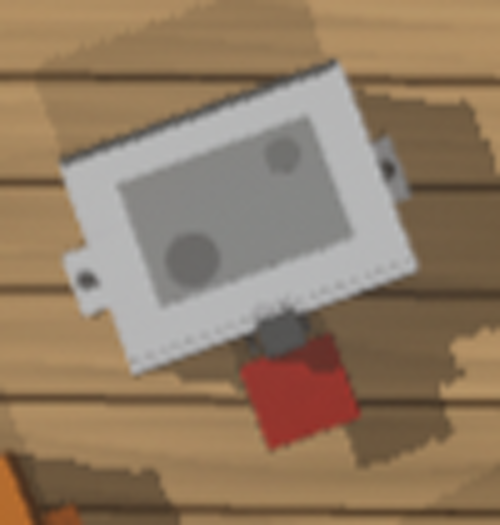

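The crop confirms the unpainted aluminium tin with its red tab at crop (300,395). Depth gives tab z 43 mm and lid top 62 mm, and the sizes agree with those given. The tin's centre is about (0.602, 0.010) with a yaw of 20.3°. I'll go above the tab with the fingers shut and tool x along the tin's −x.

```bash
python3 -m pendant '[0,0,-0.4,-0.2,-0.2,0,0, 0,0,-0.7,-0.4,-0.4,0,0, 0,0,-1,-0.6,-0.6,0,0, 0,0,-1,-0.8,-0.8,0,0, 0,0,-1,-0.96,-0.96,0,0, 0,0,-1,-0.96,-0.96,0,0, 0,0,-1,-0.96,-0.96,0,0, 0,0,-1,-0.96,-0.96,0,0]' 60
cat > tgt.py <<'E'
import sys
from h import *
from scipy.spatial.transform import Rotation as Ro
# args: tin-frame x,y,z target (m) for TCP; prints fractions
C=np.array([.602,.010,0]);Y=np.radians(20.3)
x,y,z=map(float,sys.argv[1:4]);o=telemetry.get_obs()
T=Ro.from_euler("z",Y);G=T*Ro.from_matrix(np.diag([-1,1,-1.]))
R=Ro.from_rotvec(o["tool_rot"])
d=R.inv().apply(C+T.apply([x,y,z])-o["tool_pos"])/.3
print("turn",np.round((R.inv()*G).as_rotvec()/np.radians(30),3),"shift",np.round(d,3),"tin pos",np.round(T.inv().apply(o["tool_pos"]-C),4),"F",o["contact_force"].round(2),"open",round(o["opening"],4),"t",o["t"])
E
python3 tgt.py -.096 0 .15
```

```text
t: 1.1
tool_pos: [0.3775, 0.2315, 0.2309]
tool_rot: [0.329, -3.124, 0.0]
contact_force: [0.1, 0.4, 0.4]
opening: -0.0002
grip_force: 0.0
turn [-0.    -0.001 -0.276] shift [-0.262 -0.924  0.27 ] tin pos [-0.1337  0.2856  0.2309] F [0.1  0.36 0.4 ] open -0.0002 t 1.1
```

```bash
python3 -m pendant '[0,0,-0.276,-0.06,-0.2,0,0, 0,0,-0.276,-0.12,-0.4,0,0, 0,0,-0.276,-0.17,-0.6,0.1,0, 0,0,-0.276,-0.22,-0.8,0.2,0, 0,0,-0.276,-0.262,-0.924,0.27,0, 0,0,-0.276,-0.262,-0.924,0.27,0, 0,0,-0.276,-0.262,-0.924,0.27,0, 0,0,-0.276,-0.262,-0.924,0.27,0]'
python3 tgt.py -.096 0 .055
python3 - <<'E'
from h import *
d=grab("side");save(d,"pics/side2.png",(190,150,310,270),5)
E
```

```text
t: 2.1
tool_pos: [0.5129, -0.0196, 0.1514]
tool_rot: [-0.563, 3.089, -0.001]
contact_force: [-0.5, -0.9, -0.2]
opening: -0.0001
grip_force: 0.0
turn [-0.001  0.003  0.012] shift [ 0.008 -0.01   0.321] tin pos [-0.0938  0.0031  0.1514] F [-0.55 -0.86 -0.18] open -0.0001 t 2.1
```

View pics/side2.png

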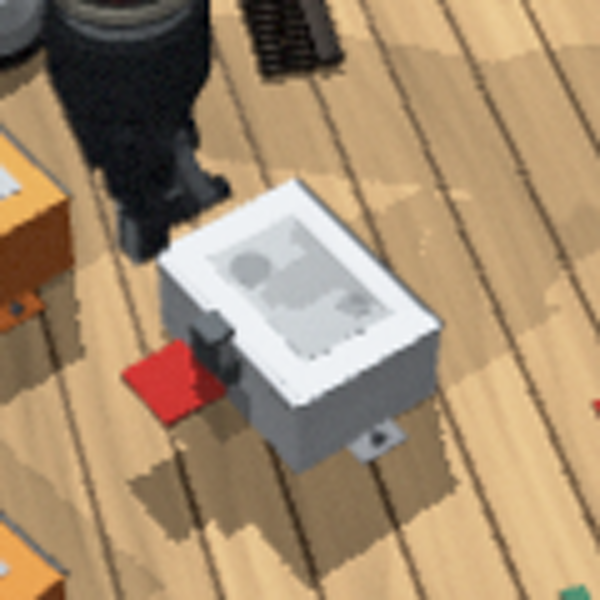

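The fingers are in the air at crop (145,240), and the red tab is clear below at (170,380). A part sticks out at (215,190), so I'll check with depth which way it extends.

Run:
```python
from h import *
from scipy.spatial.transform import Rotation as Ro
T=Ro.from_euler("z",np.radians(20.3))
for n in("side","top"):
    d=grab(n);P=cloud(d)
    Q=T.inv().apply((P-[.602,.01,0]).reshape(-1,3)).reshape(P.shape)
    if n=="side":
        for u,v in((29,47),(26,40),(44,37),(40,38),(34,30)): print((u,v),Q[150+v,190+u].round(3))
    q=Q.reshape(-1,3);q=q[(abs(q[:,0]+.095)<.12)&(abs(q[:,1])<.09)&(q[:,2]>.14)]
    for z in np.arange(.14,.3,.015):
        s=q[(q[:,2]>=z)&(q[:,2]<z+.015)]
        if len(s)>3: print(n,round(z,3),len(s),"x",np.percentile(s[:,0],[2,98]).round(3),"y",np.percentile(s[:,1],[2,98]).round(3))
```

```text
(29, 47) [-0.1   -0.011  0.181]
(26, 40) [-0.106 -0.01   0.209]
(44, 37) [-0.084 -0.055  0.245]
(40, 38) [-0.095 -0.053  0.247]
(34, 30) [-0.1   -0.038  0.264]
side 0.155 33 x [-0.106 -0.089] y [-0.011  0.011]
side 0.17 31 x [-0.106 -0.089] y [-0.013  0.008]
side 0.185 23 x [-0.107 -0.1  ] y [-0.011  0.029]
side 0.2 77 x [-0.108 -0.086] y [-0.033  0.037]
side 0.215 82 x [-0.112 -0.087] y [-0.044  0.049]
side 0.23 109 x [-0.112 -0.082] y [-0.059  0.058]
side 0.245 130 x [-0.114 -0.086] y [-0.056  0.012]
side 0.26 71 x [-0.112 -0.086] y [-0.039 -0.011]
side 0.275 89 x [-0.132 -0.076] y [-0.035  0.007]
side 0.29 156 x [-0.132 -0.072] y [-0.035  0.01 ]
top 0.245 4 x [-0.101 -0.092] y [0.053 0.058]
```

The part is the knuckle. It spreads only along the tin's y, 50 mm or more above the tips, so the way is clear. I'll go down to just above the tab.

```bash
python3 -m pendant '[0,0,0,0.01,-0.01,0.15,0, 0,0,0,0.01,-0.01,0.28,0, 0,0,0,0.01,-0.01,0.32,0, 0,0,0,0.01,-0.01,0.32,0]'
python3 tgt.py -.097 0 .031
```

```text
t: 2.75
tool_pos: [0.5108, -0.0246, 0.0544]
tool_rot: [0.561, -3.091, -0.0]
contact_force: [0.1, -0.1, -0.1]
opening: 0.0
grip_force: 0.0
turn [ 0.001 -0.001  0.009] shift [-0.002  0.003  0.078] tin pos [-0.0976 -0.0008  0.0544] F [ 0.13 -0.08 -0.06] open 0.0 t 2.75
```

```bash
python3 -m pendant '[0,0,0,0,0,0.03,0, 0,0,0,0,0,0.045,0, 0,0,0,0,0,0.055,0, 0,0,0,0,0,0.063,0, 0,0,0,0,0,0.063,0, 0,0,0,0,0,0.063,0]'
python3 - <<'E'
from h import *
d=grab("side");save(d,"pics/side3.png",(190,130,310,250),4)
E
```

```text
t: 3.5
tool_pos: [0.5117, -0.0251, 0.0361]
tool_rot: [-0.559, 3.09, -0.001]
contact_force: [1.5, 0.2, 3.2]
opening: 0.0004
grip_force: 1.5
```

View pics/side3.png

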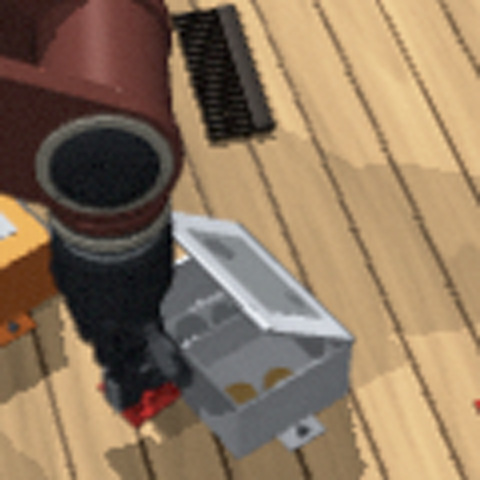

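The lid has sprung up: its free edge runs from (175,215) to (270,325) in the crop, with the inside visible. The fingertips are still on the tab at (130,405). I'll raise straight up, slightly outward.

```bash
python3 -m pendant '[0,0,0,0.02,0,-0.08,0, 0,0,0,0.03,0,-0.2,0, 0,0,0,0.03,0,-0.28,0, 0,0,0,0.03,0,-0.28,0, 0,0,0,0.03,0,-0.28,0]'
python3 - <<'E'
from h import *
from scipy.spatial.transform import Rotation as Ro
T=Ro.from_euler("z",np.radians(20.3))
for n in("side","top"):
    d=grab(n);P=cloud(d);q=T.inv().apply((P-[.602,.01,0]).reshape(-1,3))
    q=q[(q[:,0]>-.07)&(q[:,0]<.1)&(abs(q[:,1])<.07)&(q[:,2]>.075)&(q[:,2]<.2)]
    for z in np.arange(.08,.15,.01):
        s=q[(q[:,2]>=z)&(q[:,2]<z+.01)]
        if len(s)>3: print(n,round(z,3),len(s),"x",np.percentile(s[:,0],[2,98]).round(3))
E
for x in -.035 .045; do python3 tgt.py $x 0 .122; done
```

```text
t: 4.18
tool_pos: [0.5012, -0.0279, 0.1176]
tool_rot: [0.559, -3.088, -0.002]
contact_force: [0.6, 0.4, -0.8]
opening: 0.0002
grip_force: 0.0
side 0.08 57 x [0.019 0.03 ]
side 0.09 55 x [0.012 0.021]
side 0.1 62 x [0.002 0.012]
side 0.11 73 x [-0.008  0.001]
side 0.12 61 x [-0.022 -0.007]
side 0.13 71 x [-0.023 -0.017]
top 0.08 227 x [0.019 0.03 ]
top 0.09 246 x [0.009 0.021]
top 0.1 241 x [0.    0.012]
top 0.11 284 x [-0.01   0.002]
top 0.12 230 x [-0.021 -0.008]
top 0.13 139 x [-0.021 -0.016]
turn [ 0.004 -0.006  0.008] shift [-0.243  0.001 -0.017] tin pos [-0.1078 -0.0005  0.1173] F [-0.86  0.03  1.08] open -0.0001 t 4.275
turn [ 0.004 -0.006  0.008] shift [-0.509 -0.    -0.017] tin pos [-0.1078 -0.0005  0.1173] F [-0.86  0.03  1.08] open -0.0001 t 4.275
```

The edge is at tin x −21 mm, z about 131 mm, exactly as predicted for 0.8 rad. I'll push back gently past upright.

```bash
python3 -m pendant '[0,0,0,-0.1,0,-0.015,0, 0,0,0,-0.19,0,-0.015,0, 0,0,0,-0.23,0,-0.015,0, 0,0,0,-0.27,0,-0.015,0, 0,0,0,-0.31,0,-0.015,0, 0,0,0,-0.35,0,-0.015,0, 0,0,0,-0.39,0,-0.02,0, 0,0,0,-0.43,0,-0.02,0, 0,0,0,-0.47,0,-0.02,0, 0,0,0,-0.5,0,-0.02,0, 0,0,0,-0.52,0,-0.02,0, 0,0,0,-0.53,0,-0.02,0]'
python3 tgt.py .05 0 .122
python3 - <<'E'
from h import *
d=grab("side");save(d,"pics/side4.png",(180,110,330,260),4)
E
```

```text
t: 5.78
tool_pos: [0.6517, 0.0278, 0.1253]
tool_rot: [0.56, -3.091, 0.0]
contact_force: [-0.5, -0.7, -0.1]
opening: 0.0001
grip_force: 0.0
turn [-0.    -0.     0.008] shift [0.009 0.002 0.011] tin pos [ 0.0528 -0.0005  0.1253] F [-0.46 -0.65 -0.06] open 0.0001 t 5.775
```

View pics/side4.png

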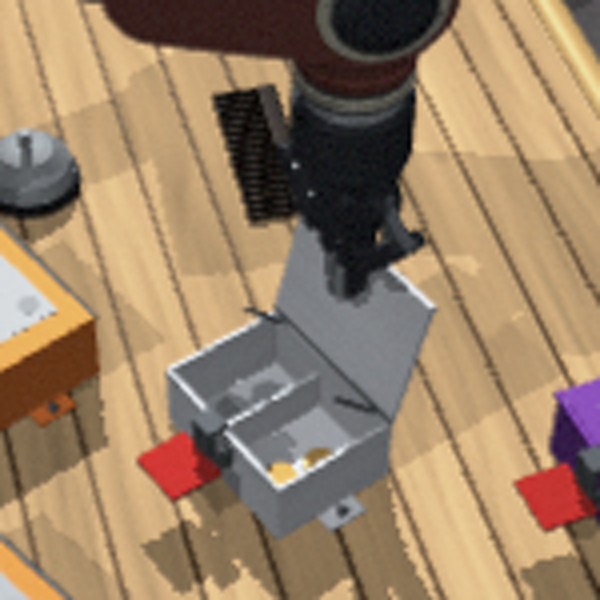

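The lid stands leaning back past upright at crop (360,320), and the contact force is about zero. I'll back the hand away toward the front and up, then check.

```bash
python3 -m pendant '[0,0,0,0.1,0,0,0, 0,0,0,0.25,0,-0.05,0, 0,0,0,0.4,0,-0.2,0, 0,0,0,0.55,0,-0.35,0, 0,0,0,0.6,0,-0.4,0, 0,0,0,0.6,0,-0.4,0, 0,0,0,0.6,0,-0.4,0, 0,0,0,0.6,0,-0.4,0]'
python3 - <<'E'
from h import *
from scipy.spatial.transform import Rotation as Ro
T=Ro.from_euler("z",np.radians(20.3))
d=grab("side");save(d,"pics/side5.png",None,1.2)
P=cloud(d);q=T.inv().apply((P-[.602,.01,0]).reshape(-1,3))
q=q[(q[:,0]>.03)&(q[:,0]<.13)&(abs(q[:,1])<.06)&(q[:,2]>.075)&(q[:,2]<.2)]
p=np.polyfit(q[:,2],q[:,0],1);print("lid angle",np.pi/2+np.arctan(p[0]),len(q),q.max(0))
E
```

```text
t: 6.82
tool_pos: [0.4826, -0.0351, 0.2437]
tool_rot: [0.56, -3.089, -0.002]
contact_force: [0.0, 0.7, 0.3]
opening: -0.0001
grip_force: 0.0
lid angle 1.9562806407512385 980 [0.08605694 0.05993993 0.15373741]
```

View pics/side5.png

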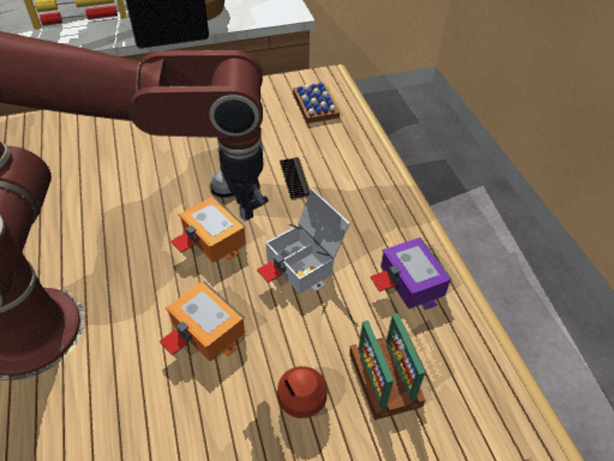

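The lid stands at 1.956 rad, its open stop, at (320,225). The hand is clear at (250,195) and everything else is undisturbed.

```bash
python3 -c "
from station import ctrl
print(ctrl.finish_job())"
```

```text
the job is handed in; nothing more can be done
None
```

The aluminium cash tin is open: its tab was pressed, the lid sprung and pushed back to its stop (measured 1.956 rad), the hand withdrawn, nothing else touched, and the job handed in at about 7 s.

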